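Open the combination padlock and present it at the tool case's staple

TASK

Turn the dial of the combination padlock in the wooden cradle until its red pointer clicks into the notch at the red mark, then pull the shackle all the way open. Lift the open lock out of the cradle by its shackle and present it at the blue tool case: finish while still holding it, shackle bow straight above the steel staple on the lid, with the whole lock hanging clear of the staple and the case. Leave the other things on the bench where they are.

Things in the scene. Friction and masses are not known exactly. Their poses are not given: they have to be found in the camera images.
- lock_center (a point): Centre of the loose brass padlock's body, 58 x 76 x 28 mm (own x, y, z), about 0.45 kg. It lies on its back in the cradle, underside 14 mm above the bench, dial up (+z); its -x axis points out along the shackle. The cradle keeps it from following when the dial is turned or the shackle pulled out; it lifts out freely upwards.
- lock: The same padlock with all it carries (dial, shackle); origin at the centre of its underside, 14 mm below lock_center, same axes.
- dial_grip (a point): Centre of the dial's grip bar, on the dial's axis, 59 mm above the bench: a grey upright bar 38 mm long, 10 mm thick, 20 mm high (49 to 69 mm above the bench) on a black disc of 43 mm diameter. The bar runs along this point's x axis; its end with the red stripe (the pointer) points along -x.
- dial (a joint): Turn of the dial in rad, counter-clockwise from above positive. It snaps (about 0.05 N m) into 12 notches 0.524 rad apart. At 0 (within 0.1) the red pointer is at the red mark on the body's shackle side and the shackle is free; elsewhere it is blocked. It starts in a notch between about 0.9 and 2.3, so turn it clockwise. Ends at +-2.9.
- bow (a point): Middle of the shackle's bow: a cross bar 32 mm long along the lock's y, of a steel U of 9 mm round bar, legs 52 mm apart. 28 mm above the bench; 50 mm out from the lock body when shut, 38 mm free between bar and cradle stops: pinch it from above, one finger inside the U. Same axes as the lock. Lifted there, the lock may swing to hang down (far end 130 mm below the bar).
- shackle (a joint): Travel of the shackle out of the lock body in m, along the lock's -x: 0 shut, 0.022 fully open (end stop). Needs about 2 N when free; it stays where it is left; when blocked it gives about 2 mm at most.
- cradle: Fixed dark-wood cradle, 74 x 104 mm, 28 mm high, origin at the centre of its underside, same axes as the lock in it. Walls 14 mm high beside the lock, stops 14 mm high and 7 mm thick on the shackle side, a lip 5 mm high behind.
- tool_case: Fixed closed tool case, blue with a grey lid, 150 x 190 mm (own x, y), 80 mm high, origin at the centre of its underside.
- staple (a point): Top of the steel staple (upright wire loop 28 mm wide, along the case's y) in the middle of the case's lid, 105 mm above the bench.
- curved_piece: Bystander, loose: curved wooden block, an arc about 260 x 110 mm, 50 mm high. Origin at its underside.
- mallet: Bystander, loose: wooden mallet lying on the bench, 250 mm long, head 60 x 110 x 60 mm. Origin at its underside.
- screwdriver: Bystander, loose: screwdriver with an orange handle, 200 mm long, 26 mm thick, lying on the bench. Origin at its underside.
- glue_bottle: Bystander, loose: white glue bottle with an orange cap, 60 mm across, 160 mm high. Origin at its underside.
- pail: Bystander, loose: open white plastic pail, 140 mm across, 130 mm high. Origin at its underside.
- tape_roll: Bystander, loose: yellow roll of tape lying flat, 84 mm across, 24 mm high. Origin at its underside.
There are look-alikes about, which are no part of the job. What is shaped like the lock but purple is not meant. Several things look just like the cradle: the one meant starts farthest to the robot's right.

How it is judged:
By the outcome, as a careful person would: the job done as asked, in the order asked, and still so for the second after the job is handed in, while the arm keeps its last pose, push and grip.
It also fails if it takes over 72 s, if anything falls off the work surface, if the arm or the gripper's body presses on something with over 40 N, if the wrist force passes 120 N, or if a joint passes its speed limit or range.

ROBOT

A 6-joint arm with a two-finger parallel gripper is mounted at the origin on the work surface. World frame = base frame: x ahead of the robot, y to its left, z up, the work surface at z = 0. Lengths are in mm, angles in rad, forces in N, time in s.
With the tool pointing down it reaches from about 300 to 775 mm from the base axis. Payload 14.6 kg.
Tool frame: the origin (TCP) lies on the centre line of the jaws, within the pads' length; the fingertips stand manip.tcp_to_tips ahead of it and the grasp point (between the pads) lies 5 mm behind it (manip.tcp_to_tips is the distance from the TCP to the fingertips, in mm); z points along the fingers, y is the direction in which the jaws open and shut (so a half turn about z gives the same grasp; the last joint's range is limited). The gripper opens to 94 mm and grips with 3 to 60 N. Pads are 16 mm wide; open, the fingers measure 119 mm over their backs; the gripper's body (75 mm by 177 mm) begins 78 mm behind the grasp point.
Start: joints at [-1.327, 0.3, 1.521, -0, 1.321, -0.067], TCP at [168.194, -523.641, 195.746] pointing down, gripper open.
Joint ranges: [-3.03, 3.03], [-0.79, 2.21], [0.23, 2.52], [-1.04, 4.18], [0, 3.07], [-2.55, 2.55]. Speed limits (rad/s): [2.22, 2.22, 2.57, 3.14, 3.14, 3.14].

INTERFACE

Orientations are given as [roll, pitch, yaw] about the fixed x, y, z axes, in that order (R = Rz(yaw) Ry(pitch) Rx(roll)).
In Python, from cell import manip, optics, workorder gives the robot as it stands. The module is installed in compiled form; this text tells all that it offers.
- The arm moves only by the tool jog_arm, never from a script. Its argument "deltas" is text: rows parted by semicolons, each of 5 numbers parted by spaces: the shift along the tool's x, y, z in mm, then the turn about the tool's z in rad, then the finger opening in mm, from 0 to 94. In form: tx ty tz twist grip; .... A call has exactly 10 rows; each row is the pose to reach, as a shift and turn from the pose commanded when the call began, along the tool's axes at that moment; what a row does not reach only later rows make up. A row lasts 1/8 s, in which the tool goes at most 62.5 mm and 10.7 degrees, less where a joint would pass 70% of its speed; a pose out of reach is approached as far as the arm can. A call with a gripper value outside its range is refused whole. The fingers move at their own pace and stop on an object; "squeeze" is the grip in N (left out, the last holds). Time passes only in rows, so rows that repeat a pose let the fingers close, or fill a call up. It gives the time, the measured TCP pose, the force and the opening at its end, in the units of the state.
- manip.read_state(): the state, without advancing time (a new reading comes with each control period).
- optics.camera(name): name is "side" or "top" or "wrist"; returns (picture, depth): 400x640x3 uint8, red, green, blue; 400x640 float32, mm along the optical axis (not along the pixel's ray), 0 where there is no reading.
- optics.get_calibration(name): a dict with "intrinsics" (3x3 intrinsics, pixels), "R" (3x3) and "t" (3): a world point X has camera coordinates R X + t; the wrist camera has in their place "hand_eye" (4x4, takes a point from camera to tool coordinates, whose origin is the TCP and whose axes are the flange's). Camera axes: x right, y down, z forward; pixel columns grow to the right and rows downward; lengths in mm; the calibration is good to about 2 mm. A picture is of the moment at which its call begins: read the wrist's pose just before it. get_calibration takes no time and is no camera call.
- workorder.sign_off(): hands the job in, once; it reports no verdict.
The state is a dict: "clock": time; "joints": joint angles; "qd": joint speeds; "effort": joint torques, N m; "eef_pos": TCP position; "eef_rot": TCP orientation; "wrist_force": force on the tool from outside, world axes, zero at the start; "moment": the same for the moment, N m; "finger_gap": finger opening in mm.
Only numpy, scipy, OpenCV 4.12 (cv2) and the standard library are available. Lean on these libraries where they do the work, as an engineer would, in place of code of your own. Each camera call takes 0.05 s, during which the arm holds its last target.

## Working session

There is one attempt and no reset: what is moved stays moved. The work goes in short steps, Python scripts to look and compute and a tool call to move; the robot and the scene stay as the last step left them, time stands still between calls to the robot, and variables do not carry over. Pictures are saved under pics/ and viewed, and the job is handed in when it is done.

Besides the shell and the picture viewer there is one more tool, called after "Call:" as name(argument=value, ...), one argument or row to a line, values as JSON. jog_arm: Moves the arm, as the interface text tells. Its arguments: {"type":"object","properties":{"deltas":{"type":"string"},"squeeze":{"type":"number"}},"required":["deltas"]}

```bash
mkdir -p pics
python3 - <<'E'
from cell import manip, optics, workorder
import cv2,numpy as np
print(manip.read_state(), manip.tcp_to_tips)
for n in ["top","side","wrist"]:
    p,d=optics.camera(n); cv2.imwrite(f"pics/{n}0.png",p[:,:,::-1]); np.save(f"{n}0.npy",d)
    print(n,{k:np.round(v,3).tolist() for k,v in optics.get_calibration(n).items()})
E
```

```text
{'clock': 0.0, 'joints': array([-1.32659414e+00,  3.00465751e-01,  1.52155732e+00,  9.28730125e-06,
        1.32066668e+00, -6.66283923e-02]), 'qd': array([-5.97458744e-04, -7.86761364e-04, -2.21812758e-03,  9.07776359e-05,
        1.41292415e-04,  1.99197220e-04]), 'effort': array([-8.33393233e-05, -5.31808519e+01, -3.52734196e+01,  7.08281645e-02,
        2.43591605e-02, -9.64658898e-05]), 'eef_pos': array([ 168.14030298, -523.40128258,  195.19931105]), 'eef_rot': array([-3.14049859e+00, -8.20197600e-05,  3.10828235e-01]), 'wrist_force': array([-0.41169023, -0.08739239,  0.0603374 ]), 'moment': array([ 0.00234431, -0.02361961, -0.01974874]), 'finger_gap': 93.88955569330787} 14.0
top {'intrinsics': [[403.881, 0.0, 317.44], [0.0, 403.881, 202.938], [0.0, 0.0, 1.0]], 'R': [[-0.021, -1.0, -0.018], [-0.985, 0.024, -0.168], [0.169, 0.014, -0.986]], 't': [26.217, 561.81, 1093.954]}
side {'intrinsics': [[466.845, 0.0, 314.607], [0.0, 466.845, 207.421], [0.0, 0.0, 1.0]], 'R': [[0.974, -0.225, 0.023], [-0.126, -0.623, -0.772], [0.188, 0.749, -0.636]], 't': [-561.086, 144.845, 1442.772]}
wrist {'intrinsics': [[282.054, 0.0, 319.903], [0.0, 282.054, 197.677], [0.0, 0.0, 1.0]], 'hand_eye': [[0.0, -0.96, -0.278, 81.147], [1.0, 0.0, 0.001, -0.155], [-0.001, -0.278, 0.96, -188.804], [0.0, 0.0, 0.0, 1.0]]}
```

View pics/top0.png

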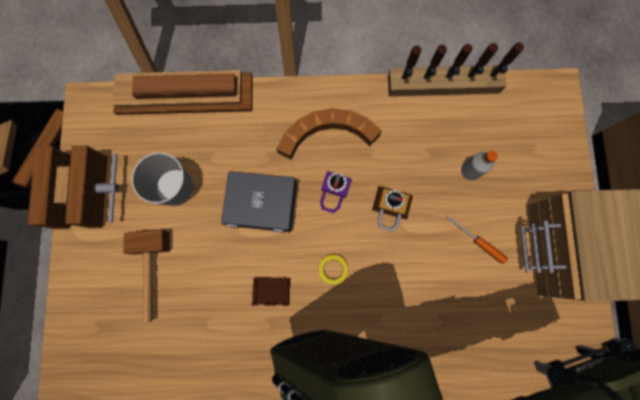

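View pics/side0.png

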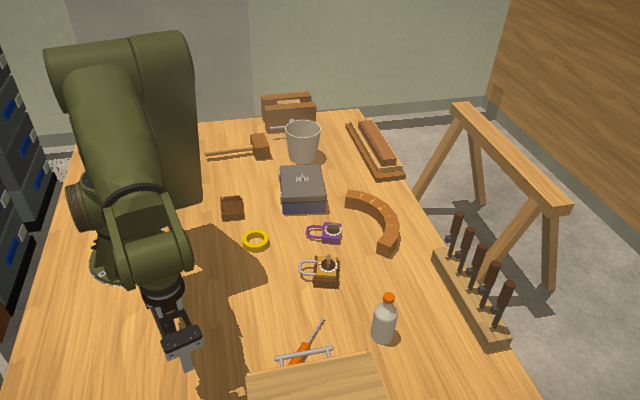

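View pics/wrist0.png

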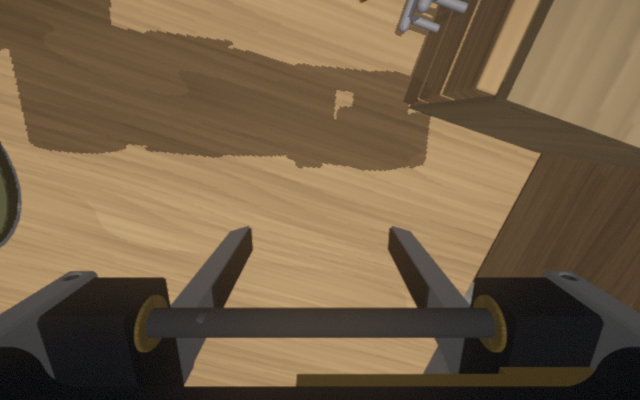

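The top view shows the brass lock in the cradle at about (393,203), with the bow at (388,228). The purple one is at (336,188), the case at (260,201), and an empty cradle at (271,291).

```bash
cat > h.py <<'E'
import numpy as np, cv2
from cell import manip, optics, workorder
from scipy.spatial.transform import Rotation as Ro
def cam(n):
    c=optics.get_calibration(n); K=np.array(c["intrinsics"])
    if n=="wrist":
        s=manip.read_state(); T=np.eye(4);T[:3,:3]=Ro.from_euler('xyz',s['eef_rot']).as_matrix();T[:3,3]=s['eef_pos']
        M=T@np.array(c["hand_eye"]); R=M[:3,:3].T; t=-R@M[:3,3]
    else: R=np.array(c["R"]);t=np.array(c["t"])
    return K,R,t
def pix(n,u,v,z,c=None):
    K,R,t=c or cam(n); d=R.T@np.linalg.inv(K)@[u,v,1]; o=-R.T@t
    return o+d*(z-o[2])/d[2]
def proj(n,X,c=None):
    K,R,t=c or cam(n); p=K@(R@np.array(X)+t); return p[:2]/p[2]
def cloud(n,d,c=None):
    K,R,t=c or cam(n); v,u=np.mgrid[:400,:640]; P=np.stack([u,v,np.ones_like(u)],-1)@np.linalg.inv(K).T*d[...,None]
    return (P-t)@R
def crop(f,out,x0,y0,w,h,s):
    im=cv2.imread(f)[y0:y0+h,x0:x0+w]; cv2.imwrite(out,cv2.resize(im,None,fx=s,fy=s,interpolation=cv2.INTER_CUBIC))
E
python3 - <<'E'
from h import *
crop("pics/top0.png","pics/c1.png",210,150,220,100,3.6)
crop("pics/side0.png","pics/c2.png",260,150,120,150,4)
P=cloud("top",np.load("top0.npy"))
for u,v in [(393,203),(388,228),(260,200),(336,185),(227,175),(297,178),(292,231),(222,224)]: print(u,v,P[v,u].round(0))
E
```

```text
393 203 [ 557. -200.   46.]
388 228 [ 488. -185.   31.]
260 200 [569. 171.  79.]
336 185 [611. -40.  54.]
227 175 [662. 283.   2.]
297 178 [648.  73.  -2.]
292 231 [489.  90.  -1.]
222 224 [515. 296.  -2.]
```

View pics/c1.png

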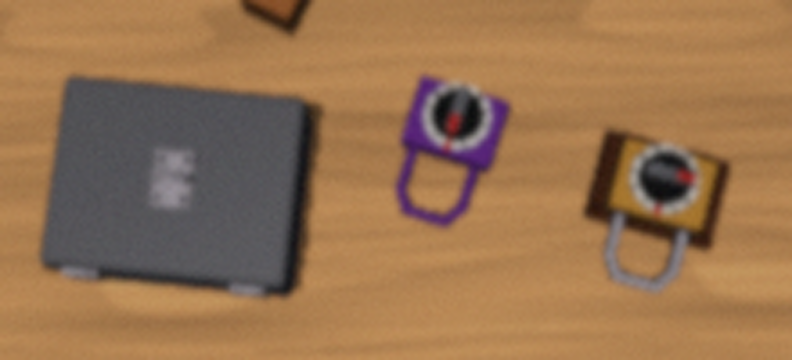

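View pics/c2.png

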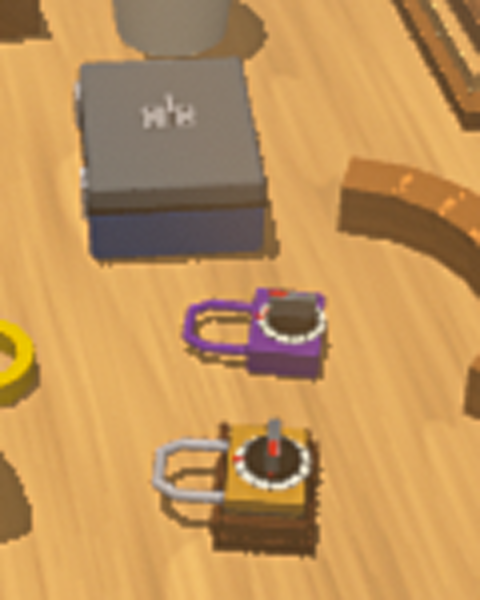

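Call:
jog_arm(
  deltas="50 -21 0 -0.1 94; 100 -43 0 -0.22 94; 150 -64 0 -0.34 94; 200 -86 0 -0.46 94; 250 -107 0 -0.58 94; 305 -130 0 -0.7 94; 360 -153 0 -0.82 94; 415 -177 0 -0.94 94; 459 -195 0 -1.05 94; 459 -195 0 -1.05 94",
)

```text
clock: 1.4
eef_pos: [547.0, -195.4, 195.0]
eef_rot: [-3.141, -0.0, 1.365]
wrist_force: [-0.9, -0.8, -0.1]
finger_gap: 93.9
```

Run:
```python
from h import *
s=manip.read_state(); print(s['clock'],s['eef_pos'],s['eef_rot'],s['joints'])
p,d=optics.camera("wrist"); cv2.imwrite("pics/w1.png",p[:,:,::-1]); np.save("w1.npy",d)
```

```text
1.4 [ 546.98338185 -195.39897087  194.97790221] [-3.14065762e+00 -4.25605708e-04  1.36548817e+00] [-4.06267096e-01  3.70038157e-01  1.42966021e+00  2.36515186e-04
  1.34289546e+00 -2.01012694e-01]
```

View pics/w1.png

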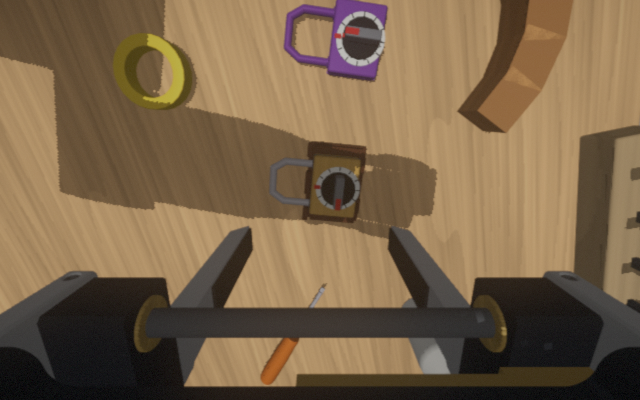

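Run:
```python
from h import *
crop("pics/w1.png","pics/w1c.png",255,130,130,100,6)
```

```text
(no output)
```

View pics/w1c.png

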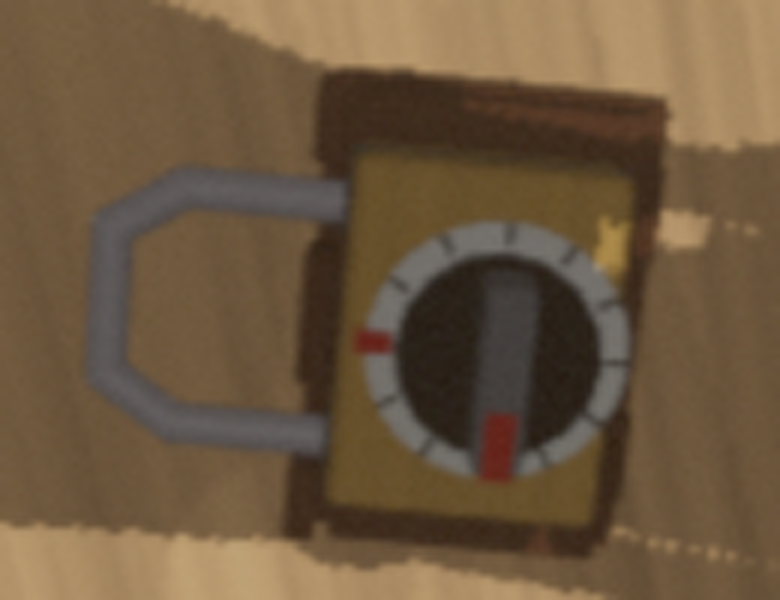

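Run:
```python
from h import *
def q(x,y,z): return pix("wrist",255+x/6-.4,130+y/6-.4,z)
a=q(513,262,69);b=q(497,480,69);print("bar",a,b,(a+b)/2,np.linalg.norm(a-b),np.degrees(np.arctan2(*(b-a)[[1,0]])))
B=[q(115,230,31),q(105,370,31)];print("bow",B,(B[0]+B[1])/2,np.degrees(np.arctan2(*(B[0]-B[1])[[1,0]])))
C=np.array([q(*c,42) for c in [(355,150),(635,175),(595,525),(325,500)]]);print(C,C.mean(0),[np.linalg.norm(C[i]-C[i-1]) for i in range(4)])
for i,j in [(0,1),(3,2),(0,3),(1,2)]: print(np.degrees(np.arctan2(*(C[j]-C[i])[[1,0]])))
print("mark",q(373,342,45),"leg",[q(*c,31) for c in [(185,188),(335,200),(170,423),(310,437)]])
d=np.load("w1.npy");P=cloud("wrist",d)
m=(P[...,2]>62)&(P[...,2]<76)&(np.hypot(P[...,0]-555,P[...,1]+200)<40)
X=P[m];print(m.sum(),X.mean(0),X[:,2].min(),X[:,2].max())
c,(w,h),an=cv2.minAreaRect(X[:,:2].astype(np.float32));print(c,w,h,an)
# top camera
P=cloud("top",np.load("top0.npy"));m=(P[...,2]>60)&(np.hypot(P[...,0]-555,P[...,1]+200)<40);print(P[m].mean(0),m.sum())
```

```text
bar [ 571.99192634 -183.17640849   69.        ] [ 560.7987903  -225.21281086   69.        ] [ 566.39535832 -204.19460967   69.        ] 43.50109675207474 -104.91032795382539
bow [array([ 492.3145043, -167.1015768,   31.       ]), array([ 482.53673088, -196.23290402,   31.        ])] [ 487.42561759 -181.66724041   31.        ] 71.44594935697663
[[ 545.91960726 -159.74497018   42.        ]
 [ 600.26184235 -176.35960055   42.        ]
 [ 579.27744273 -248.80996758   42.        ]
 [ 523.79632887 -231.3183907    42.        ]] [ 562.3138053  -204.05823225   42.        ] [np.float64(74.91457783487891), np.float64(56.825385675571965), np.float64(75.42811618113436), np.float64(58.17309735596371)]
-17.000522420941227
-17.498542976908624
-107.17633090877963
-106.15303984921452
mark [ 541.31326441 -198.71203606   45.        ] leg [array([ 508.88083743, -161.51917046,   31.        ]), array([ 539.05179596, -170.46215883,   31.        ]), array([ 493.36977957, -210.71664774,   31.        ]), array([ 522.4978705 , -220.11493044,   31.        ])]
290 [ 565.48495088 -205.37657922   68.69563433] 62.802357835479995 70.94985538047266
(565.496337890625, -206.02850341796875) 38.128257751464844 10.030675888061523 73.19657897949219
[ 568.89800826 -205.03421431   67.89431717] 58
```

The wrist crop shows the lock at about −17° yaw, with the red pointer 90° counter-clockwise of the mark, so the dial is at about 1.57. The bar centre is at about (565.5, −205). I'm moving close above it.

Call:
jog_arm(
  deltas="-2 8 25 0.04 94; -5 16 50 0.087 80; -5 20 75 0.087 60; -5 20 85 0.087 50; -5 20 85 0.087 50; -5 20 85 0.087 50; -5 20 85 0.087 50; -5 20 85 0.087 50; -5 20 85 0.087 50; -5 20 85 0.087 50",
)

```text
clock: 2.7
eef_pos: [564.1, -206.7, 110.8]
eef_rot: [3.142, 0.0, 1.274]
wrist_force: [0.1, -0.5, 0.4]
finger_gap: 49.6
```

```bash
cat > look.py <<'E'
from h import *
import sys
n=sys.argv[1]
s=manip.read_state(); print(s['clock'],s['eef_pos'],s['eef_rot'],s['finger_gap'])
c=cam("wrist")
p,d=optics.camera("wrist"); cv2.imwrite(f"pics/{n}.png",p[:,:,::-1]); np.save(n+".npy",d)
import pickle; pickle.dump(c,open(n+".pkl","wb"))
E
python3 look.py w2
python3 - <<'E'
from h import *
import pickle
P=cloud("wrist",np.load("w2.npy"),pickle.load(open("w2.pkl","rb")))
m=(P[...,2]>60)&(P[...,2]<76)&(np.hypot(P[...,0]-565,P[...,1]+205)<26)
X=P[m];print(m.sum(),X[:,2].min(),X[:,2].max())
print(cv2.minAreaRect(X[:,:2].astype(np.float32)))
E
```

```text
2.7 [ 564.11565929 -206.6543006   110.79785994] [3.14151877e+00 3.59713322e-06 1.27383277e+00] 49.635143356411945
512 60.32931929611968 71.61455152806471
((567.0363159179688, -204.81875610351562), (38.53395462036133, 9.633787155151367), 72.92328643798828)
```

View pics/w2.png

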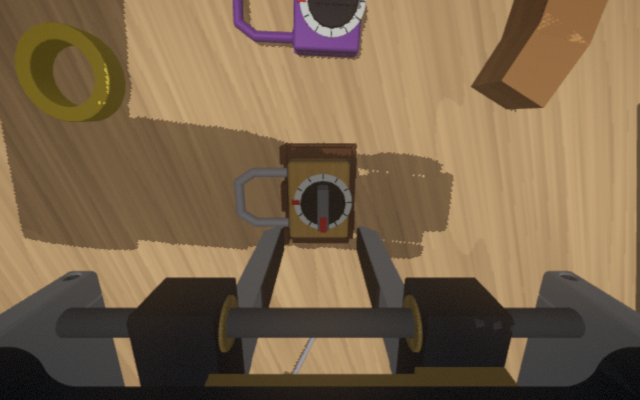

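Call:
jog_arm(
  deltas="2.5 2.2 15 0 50; 2.5 2.2 30 0 50; 2.5 2.2 45.5 0 40; 2.5 2.2 45.5 0 30; 2.5 2.2 45.5 0 20; 2.5 2.2 45.5 0 14; 2.5 2.2 45.5 0 8; 2.5 2.2 45.5 0 8; 2.5 2.2 45.5 0 8; 2.5 2.2 45.5 0 8",
  squeeze=20,
)

```text
clock: 4.0
eef_pos: [566.9, -204.9, 65.2]
eef_rot: [-3.142, -0.0, 1.274]
wrist_force: [-0.4, 0.2, -0.4]
finger_gap: 8.1
```

```bash
python3 look.py w3; python3 -c "
from h import *
crop('pics/w3.png','pics/w3c.png',230,130,180,150,4)"
```

```text
4.0 [ 566.92424593 -204.91919645   65.24176593] [-3.14157301e+00 -2.28599778e-05  1.27380689e+00] 8.086684241371014
```

View pics/w3c.png

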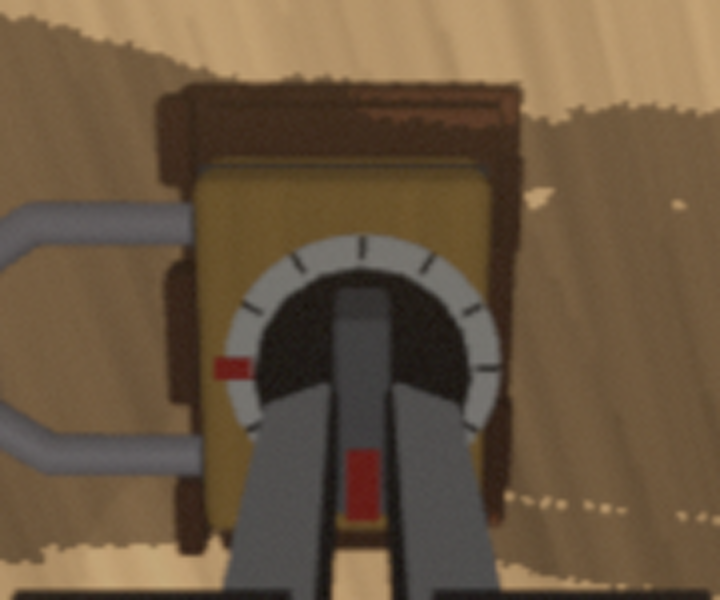

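Call:
jog_arm(
  deltas="0 0 0 0 0; 0 0 0 0 0; 0 0 0 0.15 0; 0 0 0 0.3 0; 0 0 0 0.45 0; 0 0 0 0.6 0; 0 0 0 0.75 0; 0 0 0 0.9 0; 0 0 0 1.05 0; 0 0 0 1.2 0",
  squeeze=20,
)

```text
clock: 5.3
eef_pos: [566.9, -204.9, 65.3]
eef_rot: [3.142, -0.0, 0.069]
wrist_force: [-0.1, -0.7, 0.5]
finger_gap: 0.4
```

```bash
python3 look.py w4
python3 - <<'E'
from h import *
p,d=optics.camera("side"); cv2.imwrite("pics/s4.png",p[:,:,::-1])
crop('pics/s4.png','pics/s4c.png',280,200,100,100,6)
E
```

```text
5.3 [ 566.93090071 -204.93340801   65.25990881] [ 3.14157438e+00 -2.16156298e-05  6.88478425e-02] 0.3720280408500942
```

View pics/w4.png

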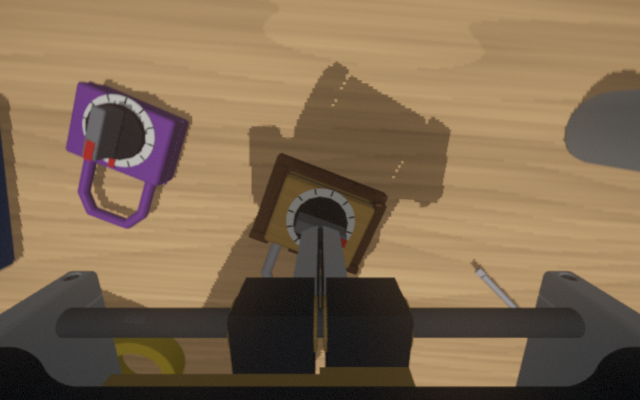

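View pics/s4c.png

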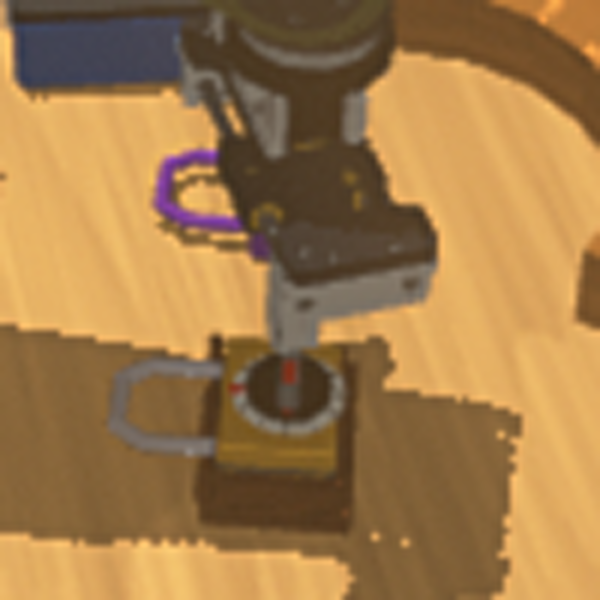

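Run:
```python
from h import *
import pickle
for X in [(567,-205,51),(567,-205,69),(567,-205,49),(562,-204,42),(567,-205,79),(487.4,-181.7,28)]:
    a=proj("side",X); print(X,a,(a-[280,200])*6)
for n in ["w1","w2","w4"]:
    try:c=pickle.load(open(n+".pkl","rb"))
    except: continue
    P=cloud("wrist",np.load(n+".npy"),c); b=P[20:60,300:340]; print(n,b[...,2].mean())
    for v in (170,200,225,240,260): print(v,P[v,322].round(1))
crop('pics/w4.png','pics/w4c.png',240,150,160,130,5)
```

```text
(567, -205, 51) [327.79452392 262.81850349] [286.76714353 376.91102097]
(567, -205, 69) [328.04678917 258.49024802] [288.28073504 350.9414881 ]
(567, -205, 49) [327.76675554 263.2949411 ] [286.60053324 379.7696466 ]
(562, -204, 42) [325.93397865 264.9659247 ] [275.60387191 389.79554818]
(567, -205, 79) [328.18879006 256.0538596 ] [289.13274038 336.32315761]
(487.4, -181.7, 28) [299.45960074 266.61693994] [116.75760446 399.70163966]
w2 24.467920820578613
170 [ 575.6 -175.5   42.5]
200 [ 569.4 -195.6   68.8]
225 [ 562.7 -217.6   68.5]
240 [ 553.3 -249.4   27.7]
260 [ 542.5 -285.9    0.7]
w4 0.31948567122566385
170 [ 603.2 -204.4   12.8]
200 [ 586.7 -205.3   48.2]
225 [ 571.7 -206.2   61.7]
240 [ 575.  -205.7   95. ]
260 [ 574.6 -205.6  119.3]
```

View pics/w4c.png

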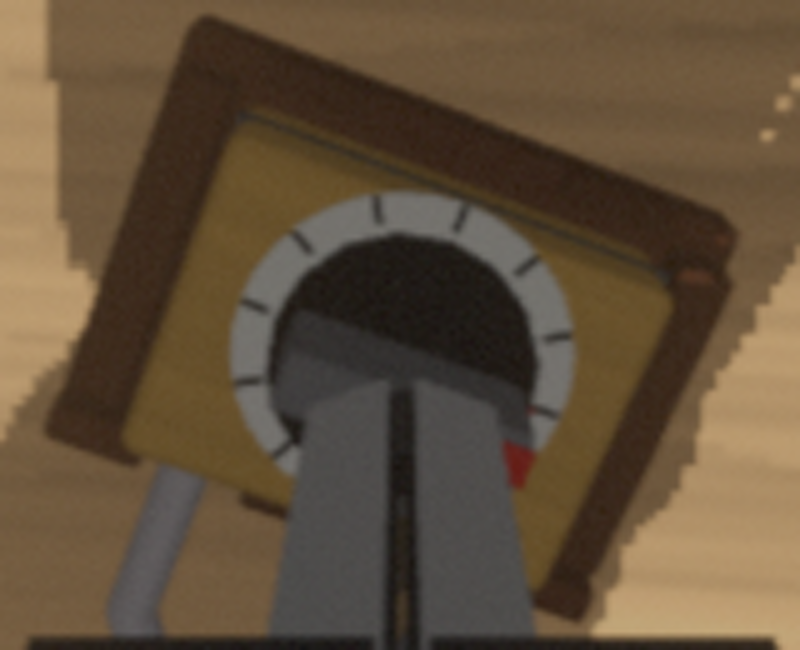

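Run:
```python
from h import *
import pickle
for n in ["w4","w3"]:
  c=pickle.load(open(n+".pkl","rb"))
  P=cloud("wrist",np.load(n+".npy"),c)
  for u in (312,313,330,331): print(n,u,[P[v,u].round(0).tolist() for v in range(222,236,2)])
M=np.array(optics.get_calibration("wrist")["hand_eye"]);K=np.array(optics.get_calibration("wrist")["intrinsics"])
Mi=np.linalg.inv(M)
for z in (14,5,-5,-15,0):
  for x in (-8,8):
    q=K@(Mi@[x,6,z,1])[:3];print(z,x,q[:2]/q[2])
print(manip.read_state()['wrist_force'])
```

```text
w4 312 [[574.0, -199.0, 63.0], [574.0, -199.0, 67.0], [574.0, -199.0, 70.0], [576.0, -199.0, 79.0], [576.0, -199.0, 84.0], [576.0, -199.0, 87.0], [576.0, -199.0, 89.0]]
w4 313 [[575.0, -200.0, 64.0], [574.0, -200.0, 67.0], [573.0, -200.0, 69.0], [576.0, -200.0, 79.0], [576.0, -200.0, 83.0], [576.0, -200.0, 87.0], [576.0, -200.0, 89.0]]
w4 330 [[570.0, -213.0, 49.0], [570.0, -212.0, 55.0], [570.0, -212.0, 59.0], [577.0, -211.0, 80.0], [577.0, -211.0, 84.0], [577.0, -211.0, 86.0], [577.0, -211.0, 89.0]]
w4 331 [[569.0, -214.0, 48.0], [570.0, -213.0, 54.0], [570.0, -213.0, 58.0], [577.0, -212.0, 79.0], [577.0, -212.0, 83.0], [577.0, -211.0, 86.0], [577.0, -211.0, 90.0]]
w3 312 [[561.0, -202.0, 48.0], [561.0, -203.0, 49.0], [561.0, -205.0, 49.0], [564.0, -196.0, 76.0], [564.0, -196.0, 80.0], [564.0, -196.0, 83.0], [564.0, -196.0, 86.0]]
w3 313 [[565.0, -195.0, 68.0], [565.0, -196.0, 68.0], [564.0, -198.0, 67.0], [565.0, -195.0, 77.0], [565.0, -196.0, 79.0], [565.0, -196.0, 83.0], [565.0, -196.0, 86.0]]
w3 330 [[575.0, -205.0, 50.0], [574.0, -207.0, 49.0], [576.0, -198.0, 76.0], [576.0, -198.0, 79.0], [576.0, -198.0, 82.0], [576.0, -198.0, 86.0], [576.0, -198.0, 89.0]]
w3 331 [[576.0, -205.0, 49.0], [575.0, -207.0, 49.0], [577.0, -198.0, 76.0], [577.0, -198.0, 80.0], [577.0, -198.0, 83.0], [577.0, -197.0, 87.0], [576.0, -198.0, 90.0]]
14 -8 [327.46199255 235.14214488]
14 8 [327.62645282 215.7695267 ]
5 -8 [327.78534952 240.02539667]
5 8 [327.9636651  219.94705562]
-5 -8 [328.1772003  245.94302395]
-5 8 [328.37307383 225.01898488]
-15 -8 [328.60831018 252.45353175]
-15 8 [328.82447568 230.6111428 ]
0 -8 [327.9767105 242.9152798]
0 8 [328.16349528 222.42263682]
[0.73446487 0.39176212 0.45622165]
```

The dial hasn't turned and the fingers closed on nothing. The wrist depth puts the fingertips about 10 mm **above** the reported TCP instead of the stated 14 mm below, so they passed over the bar. I'll reopen, turn back, descend further and recheck.

Call:
jog_arm(
  deltas="0 0 -10 0 30; 0 0 -10 -0.17 40; 0 0 -10 -0.34 40; 0 0 -10 -0.51 40; 0 0 -10 -0.68 40; 0 0 -10 -0.85 40; 0 0 -10 -1.02 40; 0 0 -10 -1.2 40; 0 0 0 -1.205 40; 0 0 5 -1.205 40",
  squeeze=20,
)

```text
clock: 6.65
eef_pos: [566.7, -204.8, 59.5]
eef_rot: [-3.141, -0.0, 1.276]
wrist_force: [0.2, -0.6, -0.3]
finger_gap: 39.6
```

Call:
jog_arm(
  deltas="0 0 5 0 40; 0 0 10 0 40; 0 0 14 0 40; 0 0 16 0 40; 0 0 16 0 40; 0 0 16 0 40; 0 0 16 0 40; 0 0 16 0 40; 0 0 16 0 40; 0 0 16 0 40",
)

```text
clock: 7.9
eef_pos: [566.9, -204.9, 44.2]
eef_rot: [-3.142, 0.0, 1.279]
wrist_force: [0.1, 0.7, -0.1]
finger_gap: 40.1
```

```bash
python3 look.py w5
python3 - <<'E'
from h import *
import pickle
print(manip.read_state()['wrist_force'])
crop('pics/w5.png','pics/w5c.png',230,130,180,150,4)
P=cloud("wrist",np.load("w5.npy"),pickle.load(open("w5.pkl","rb")))
for u in (292,296,344,348): print(u,[P[v,u].round(0).tolist() for v in range(216,236,2)])
E
```

```text
7.9 [ 566.89908395 -204.93766492   44.23345496] [-3.14153183e+00  2.06251101e-05  1.27881042e+00] 40.12948979063834
[ 0.48079532  1.01285037 -0.04423817]
292 [[552.0, -187.0, 44.0], [551.0, -189.0, 42.0], [551.0, -190.0, 44.0], [550.0, -191.0, 44.0], [550.0, -191.0, 48.0], [550.0, -192.0, 50.0], [550.0, -194.0, 48.0], [549.0, -195.0, 49.0], [549.0, -197.0, 48.0], [548.0, -198.0, 49.0]]
296 [[554.0, -188.0, 43.0], [555.0, -188.0, 48.0], [554.0, -189.0, 49.0], [554.0, -190.0, 49.0], [554.0, -191.0, 50.0], [553.0, -193.0, 48.0], [553.0, -194.0, 50.0], [552.0, -196.0, 48.0], [551.0, -198.0, 48.0], [551.0, -199.0, 49.0]]
344 [[587.0, -198.0, 43.0], [587.0, -197.0, 49.0], [586.0, -198.0, 50.0], [586.0, -200.0, 49.0], [585.0, -202.0, 48.0], [585.0, -203.0, 49.0], [585.0, -205.0, 48.0], [584.0, -206.0, 48.0], [584.0, -208.0, 49.0], [583.0, -209.0, 49.0]]
348 [[590.0, -199.0, 43.0], [589.0, -200.0, 43.0], [589.0, -202.0, 42.0], [588.0, -204.0, 42.0], [588.0, -202.0, 49.0], [588.0, -204.0, 49.0], [587.0, -205.0, 50.0], [587.0, -207.0, 48.0], [587.0, -208.0, 48.0], [586.0, -210.0, 49.0]]
```

View pics/w5c.png

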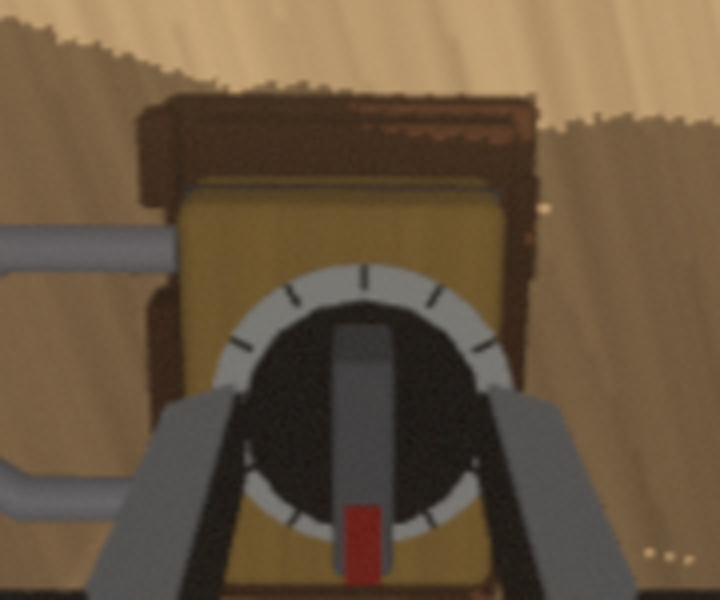

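Call:
jog_arm(
  deltas="0 0 0 0 30; 0 0 0 0 20; 0 0 0 0 12; 0 0 0 0 6; 0 0 0 0 4; 0 0 0 0 0; 0 0 0 0 0; 0 0 0 0 0; 0 0 0 0 0; 0 0 0 0 0",
  squeeze=20,
)

```text
clock: 9.2
eef_pos: [567.0, -204.9, 44.3]
eef_rot: [3.141, 0.0, 1.279]
wrist_force: [3.0, -0.7, -0.6]
finger_gap: 9.8
```

The gap reads 9.8 mm, so the bar is held. I'm turning it clockwise.

Call:
jog_arm(
  deltas="0 0 0 0.17 0; 0 0 0 0.34 0; 0 0 0 0.51 0; 0 0 0 0.68 0; 0 0 0 0.85 0; 0 0 0 1.02 0; 0 0 0 1.19 0; 0 0 0 1.36 0; 0 0 0 1.53 0; 0 0 0 1.573 0",
)

```text
clock: 10.45
eef_pos: [566.8, -204.9, 44.3]
eef_rot: [3.142, 0.0, -0.298]
wrist_force: [1.9, -0.3, 0.4]
finger_gap: 9.7
```

```bash
python3 look.py w6
python3 - <<'E'
from h import *
s=manip.read_state();print(s['wrist_force'],s['moment'])
crop('pics/w6.png','pics/w6c.png',220,130,200,150,4)
E
```

```text
10.45 [ 566.7976014  -204.92998766   44.2638779 ] [ 3.14158973e+00  2.91538213e-04 -2.97622829e-01] 9.747453916304266
[ 1.19556467 -1.32857007 -1.21730466] [-0.07015251 -0.26018669 -0.02565916]
```

View pics/w6c.png

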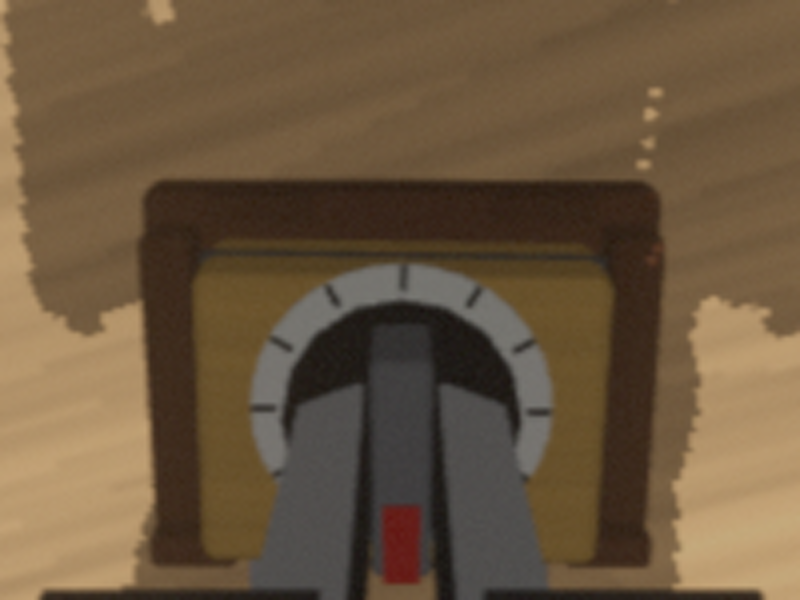

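Call:
jog_arm(
  deltas="0 0 0 0 20; 0 0 0 0 30; 0 0 -20 0 40; 0 0 -45 -0.15 50; -15 0 -55 -0.32 50; -30 0 -55 -0.49 50; -45 0 -55 -0.66 50; -60 0 -55 -0.83 50; -75 0 -55 -1 50; -82 1 -55 -1.17 50",
)

```text
clock: 11.75
eef_pos: [487.5, -181.9, 99.3]
eef_rot: [-3.141, 0.0, 0.882]
wrist_force: [0.1, 0.1, 0.4]
finger_gap: 50.3
```

Call:
jog_arm(
  deltas="0 0 0 -0.17 50; 0 0 0 -0.34 50; 0 0 0 -0.401 50; 0 0 0 -0.401 50; 0 0 0 -0.401 50; 0 0 0 -0.401 50; 0 0 0 -0.401 50; 0 0 0 -0.401 50; 0 0 0 -0.401 50; 0 0 0 -0.401 50",
)

```text
clock: 13.0
eef_pos: [488.2, -182.1, 99.2]
eef_rot: [-3.142, -0.0, 1.277]
wrist_force: [0.5, -0.1, 0.5]
finger_gap: 49.6
```

```bash
python3 look.py w7
python3 - <<'E'
from h import *
crop('pics/w7.png','pics/w7c.png',250,130,180,140,4.4)
E
```

```text
13.0 [ 488.16561122 -182.09369104   99.24107494] [-3.14157386e+00 -1.63090851e-05  1.27676639e+00] 49.58273712158376
```

View pics/w7c.png

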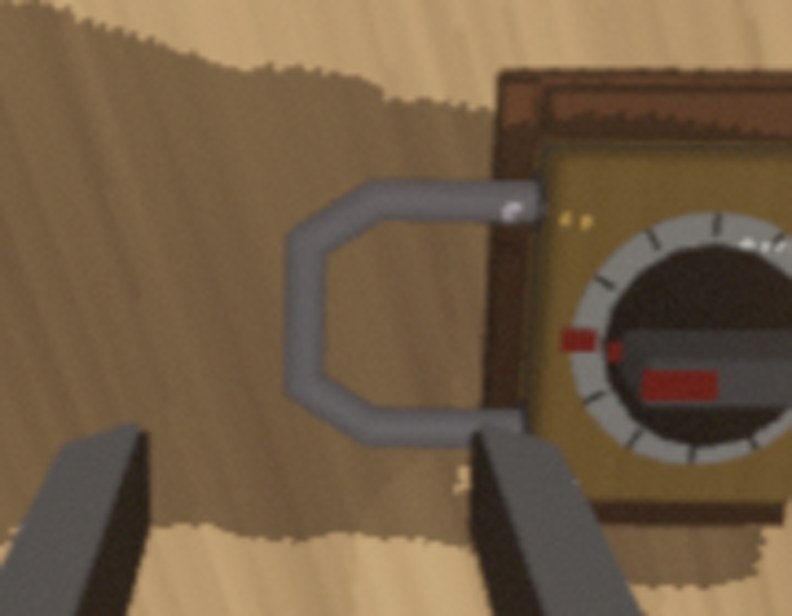

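Run:
```python
from h import *
import pickle
c=pickle.load(open("w7.pkl","rb"));P=cloud("wrist",np.load("w7.npy"),c)
f=lambda x,y,z:pix("wrist",250+x/4.4-.4,130+y/4.4-.4,z,c)
for p in [(305,312),(308,240),(303,385)]: print(f(*p,31))
print(f(505,200,30)); print(P[200,319],P[190,319])
b=f(305,312,31);s=manip.read_state();R=Ro.from_euler('xyz',s['eef_rot']).as_matrix();print(R.T@(b-s['eef_pos']))
```

```text
[ 488.33973722 -178.21075221   31.        ]
[ 493.59562059 -163.08815354   31.        ]
[ 483.04567048 -194.14100021   31.        ]
[ 535.94522416 -167.06399951   30.        ]
[ 488.68912691 -177.34157605   32.42630922] [ 491.52981471 -167.97798754   32.4665341 ]
[ 3.76863607 -0.9512452  68.24421082]
```

Call:
jog_arm(
  deltas="3 -1 20 0 44; 3 -1 40 0 42; 3 -1 60 0 42; 3 -1 75 0 42; 3 -1 85 0 42; 3 -1 92 0 42; 3 -1 94 0 42; 3 -1 94 0 42; 3 -1 94 0 42; 3 -1 94 0 42",
)

```text
clock: 14.3
eef_pos: [488.2, -179.0, 5.5]
eef_rot: [3.141, 0.0, 1.277]
wrist_force: [-1.1, -0.4, 0.6]
finger_gap: 42.2
```

```bash
python3 look.py w8
python3 - <<'E'
from h import *
crop('pics/w8.png','pics/w8c.png',230,130,200,150,4)
p,d=optics.camera("side"); cv2.imwrite("pics/s8.png",p[:,:,::-1])
crop('pics/s8.png','pics/s8c.png',270,200,100,100,6)
E
```

```text
14.3 [ 488.20774021 -178.98848059    5.51034255] [3.14113781e+00 5.15929665e-05 1.27677656e+00] 42.18809840799781
```

View pics/w8c.png

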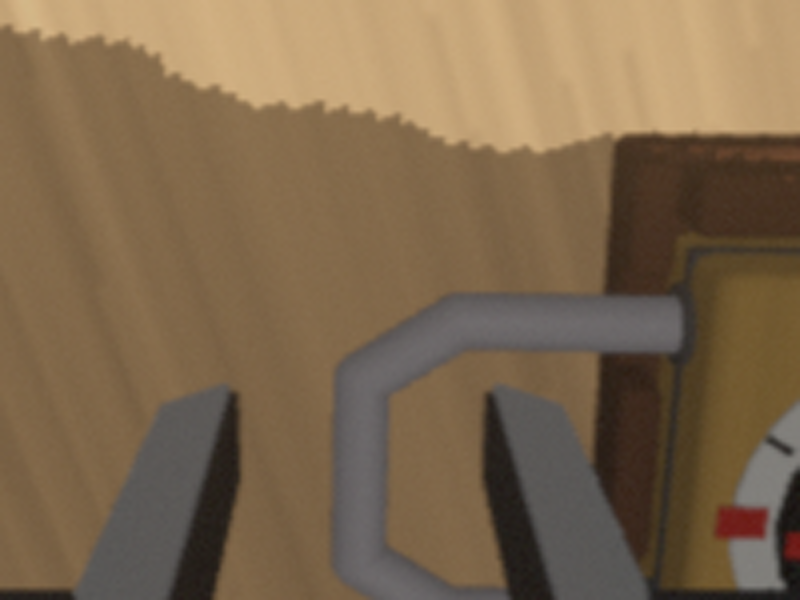

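View pics/s8c.png

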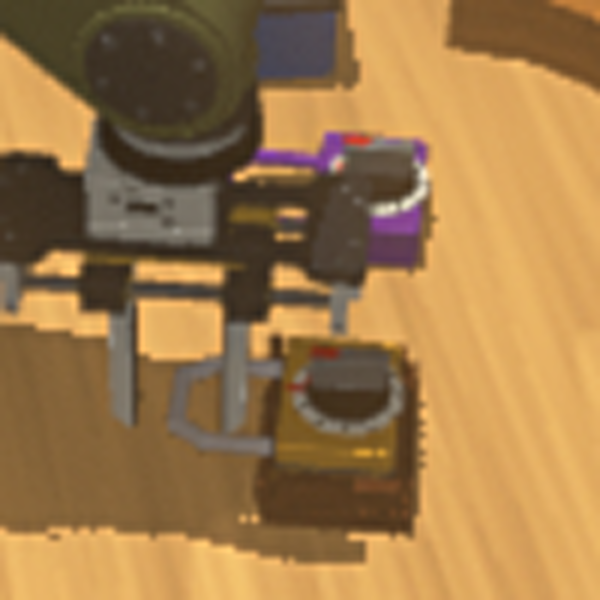

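Call:
jog_arm(
  deltas="0 0 0 0 30; 0 0 0 0 20; 0 0 0 0 10; 0 0 0 0 5; 0 0 0 0 0; 0 0 0 0 0; 0 0 0 0 0; 0 0 0 0 0; 0 -2 0 0 0; 0 -4 0 0 0",
  squeeze=45,
)

```text
clock: 15.65
eef_pos: [484.2, -177.8, 5.3]
eef_rot: [3.141, 0.0, 1.277]
wrist_force: [1.8, -0.0, -1.4]
finger_gap: 7.6
```

Call:
jog_arm(
  deltas="0 -3 0 0 0; 0 -6 0 0 0; 0 -9 0 0 0; 0 -12 0 0 0; 0 -15 0 0 0; 0 -17 0 0 0; 0 -18 0 0 0; 0 -19 0 0 0; 0 -19 0 0 0; 0 -19 0 0 0",
)

```text
clock: 16.9
eef_pos: [466.0, -172.3, 5.2]
eef_rot: [-3.141, 0.0, 1.277]
wrist_force: [1.1, -1.2, -0.6]
finger_gap: 7.4
```

```bash
python3 look.py w9
python3 - <<'E'
from h import *
s=manip.read_state();print(s['wrist_force'],s['moment'])
E
```

```text
16.9 [ 466.0315742  -172.31319379    5.24753275] [-3.14149035e+00  4.87016634e-05  1.27679743e+00] 7.378840710132059
[ 0.13620292 -0.50296211  0.18378672] [-0.18791577 -0.20788678 -0.04542076]
```

View pics/w9.png

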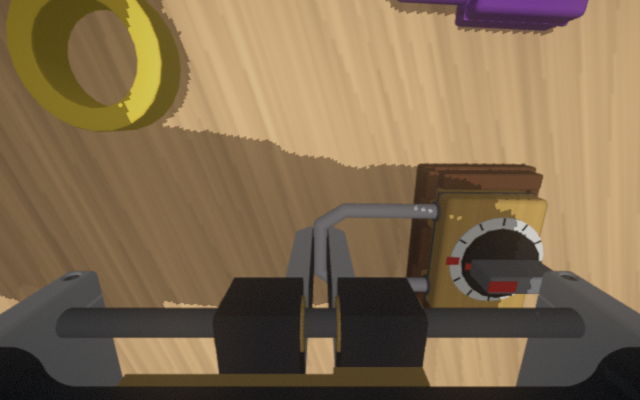

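Call:
jog_arm(
  deltas="0 -0.5 0 0 0; 0 -1 0 0 0; 0 -1.5 0 0 0; 0 -2 0 0 0; 0 -2 0 0 0; 0 -2 0 0 0; 0 -2 0 0 0; 0 -2 0 0 0; 0 -2 0 0 0; 0 -2 0 0 0",
)

```text
clock: 18.2
eef_pos: [465.3, -172.3, 5.7]
eef_rot: [3.138, 0.001, 1.277]
wrist_force: [7.9, -3.9, -3.5]
finger_gap: 7.4
```

```bash
python3 look.py w10
python3 - <<'E'
from h import *
s=manip.read_state();print(s['wrist_force'],s['moment'])
p,d=optics.camera("side"); cv2.imwrite("pics/s10.png",p[:,:,::-1])
crop('pics/s10.png','pics/s10c.png',260,210,100,80,6)
crop('pics/w10.png','pics/w10c.png',280,130,270,200,3)
E
```

```text
18.2 [ 465.27792675 -172.31297431    5.6795033 ] [3.13846299e+00 5.10660289e-04 1.27676499e+00] 7.404265541015755
[ 8.55186275 -4.42509998 -3.33633951] [-0.83547173 -1.58975065 -0.03864105]
```

View pics/s10c.png

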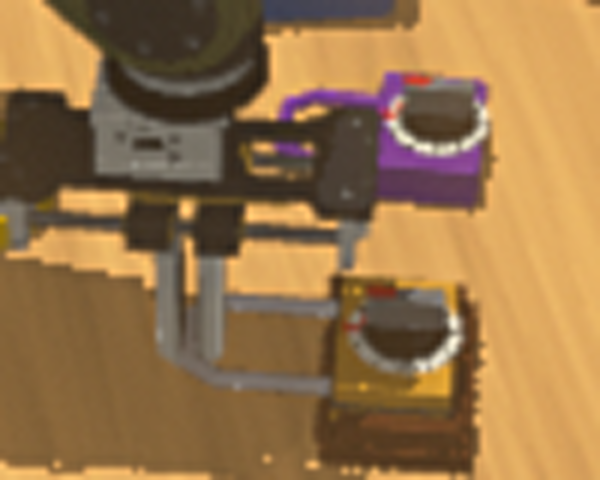

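View pics/w10c.png

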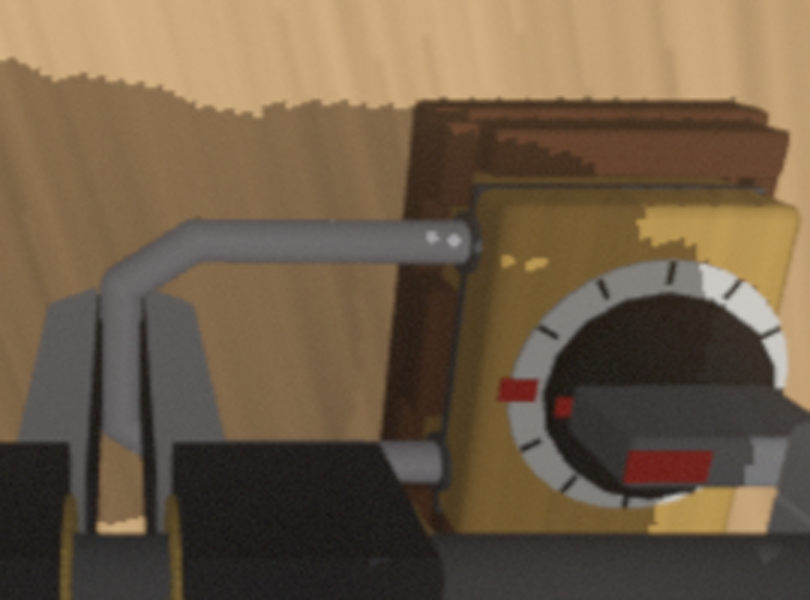

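The shackle has hit its end stop: force rose to about 9 N and the bar stopped moving at 23 mm. I'll relax the pull slightly and lift gently with a firm grip.

Call:
jog_arm(
  deltas="0 1.5 0 0 0; 0 1.5 -3 0 0; 0 1.5 -6 0 0; 0 1.5 -10 0 0; 0 2 -15 0 0; 0 3 -20 0 0; 0 4 -25 0 0; 0 5 -30 0 0; 0 6 -35 0 0; 0 6 -35 0 0",
  squeeze=50,
)

```text
clock: 19.55
eef_pos: [469.5, -173.2, 40.3]
eef_rot: [-3.141, -0.0, 1.277]
wrist_force: [-0.7, 0.1, -2.1]
finger_gap: 7.0
```

Run:
```python
from h import *
s=manip.read_state();print(s['wrist_force'],s['moment'])
p,d=optics.camera("side"); cv2.imwrite("pics/s11.png",p[:,:,::-1])
crop('pics/s11.png','pics/s11c.png',250,190,120,100,6)
```

```text
[-0.66297275  0.06119754 -2.12906652] [ 0.05291583  0.26761955 -0.00561544]
```

View pics/s11c.png

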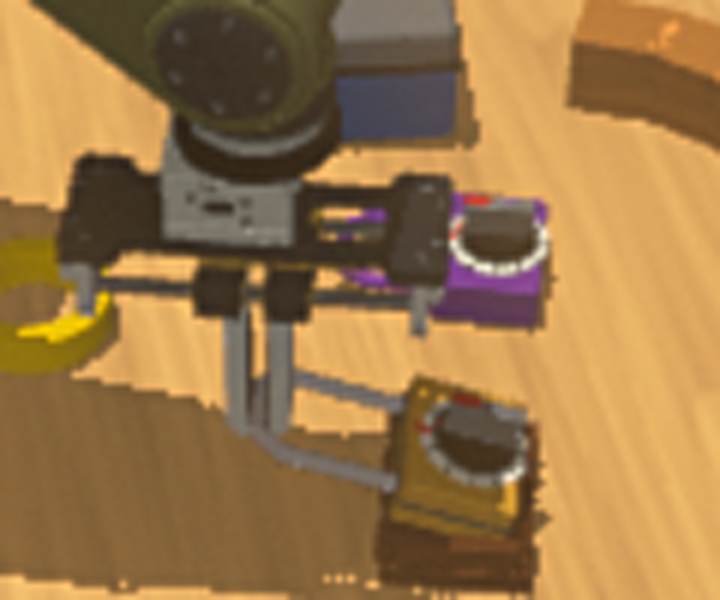

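Call:
jog_arm(
  deltas="0 3 -10 0 0; 0 7 -20 0 0; 0 12 -30 0 0; 0 19 -40 0 0; 0 27 -50 0 0; 0 36 -60 0 0; 0 48 -70 0 0; 0 62 -80 0 0; 0 80 -90 0 0; 0 90 -102 0 0",
)

```text
clock: 20.85
eef_pos: [556.8, -199.7, 142.5]
eef_rot: [-3.141, -0.0, 1.277]
wrist_force: [-0.1, 0.9, -4.4]
finger_gap: 7.3
```

Run:
```python
from h import *
s=manip.read_state();print(s['wrist_force'],s['moment'])
p,d=optics.camera("side"); cv2.imwrite("pics/s12.png",p[:,:,::-1])
crop('pics/s12.png','pics/s12c.png',250,150,140,140,5)
```

```text
[-0.0831018   0.91475597 -4.35020017] [0.08705969 0.27001748 0.01758097]
```

View pics/s12c.png

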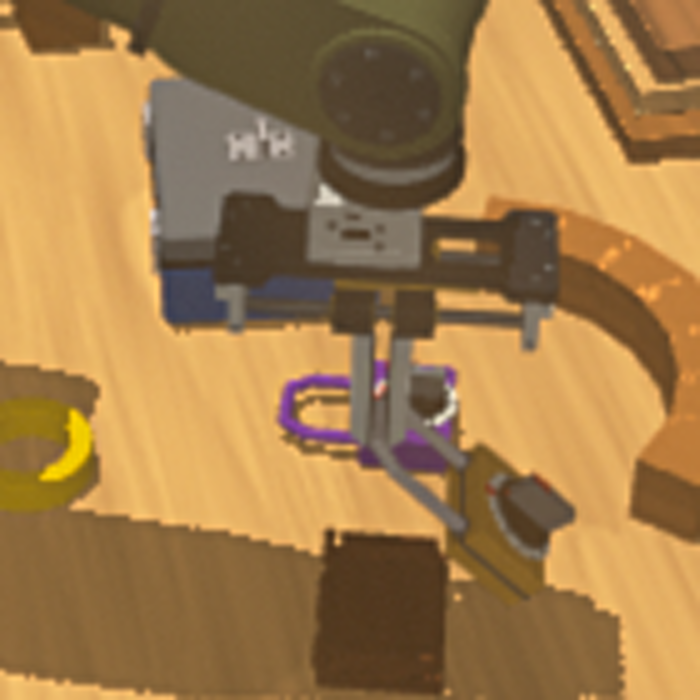

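Run:
```python
from h import *
C=np.array([pix("top",210+x/3.6-.4,150+y/3.6-.4,80) for x,y in [(68,78),(308,98),(290,290),(43,265)]]);print(C.round(1),C.mean(0))
for a,b in [(0,1),(3,2)]: print(np.degrees(np.arctan2(*(C[b]-C[a])[[1,0]])))
P=cloud("top",np.load("top0.npy"));m=(P[...,2]>88)&(np.hypot(P[...,0]-570,P[...,1]-175)<50);print(m.sum(),P[m].mean(0),P[m].max(0),P[m].min(0))
d=np.load("side0.npy");P=cloud("side",d);m=(P[...,2]>86)&(np.hypot(P[...,0]-570,P[...,1]-175)<40);print(m.sum(),P[m].mean(0),P[m].max(0),P[m].min(0))
m=(P[...,2]>74)&(P[...,2]<86)&(np.hypot(P[...,0]-570,P[...,1]-175)<140);r=cv2.minAreaRect(P[m][:,:2].astype(np.float32));print(r)
crop('pics/top0.png','pics/st.png',235,180,50,45,12)
crop('pics/side0.png','pics/sst.png',270,155,60,60,10)
```

```text
[[652.7 259.6  80. ]
 [631.9  73.2  80. ]
 [483.5  88.6  80. ]
 [506.9 276.3  80. ]] [568.76316737 174.4371458   80.        ]
-96.34819094198039
-97.11246145184995
24 [572.17196106 177.21033428  98.99746503] [589.80391539 190.1756454  102.97640643] [568.20941967 164.27372028  88.08037906]
11 [567.70862589 173.5546997   98.23886488] [571.38313092 190.7331942  104.63670095] [565.45289534 161.17526768  88.95075701]
((568.2572631835938, 176.27015686035156), (197.5582275390625, 148.96630859375), 82.566650390625)
```

View pics/st.png

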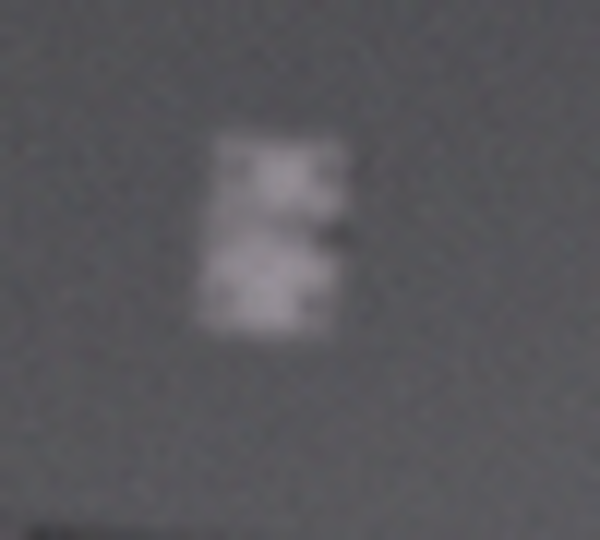

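View pics/sst.png

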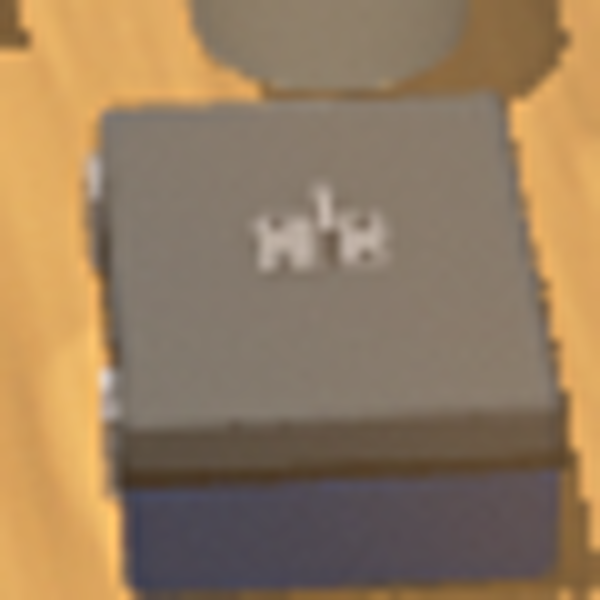

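Call:
jog_arm(
  deltas="0 0 -6 0 0; 0 0 -16 0 0; 0 0 -28 0 0; 0 0 -40 0 0; 0 0 -53 0 0; 0 0 -66 0 0; 0 0 -79 0 0; 0 0 -91 0 0; 0 0 -100 0 0; 0 0 -104 0 0",
)

```text
clock: 22.15
eef_pos: [556.1, -199.5, 246.8]
eef_rot: [3.141, 0.0, 1.277]
wrist_force: [0.8, 1.4, -5.9]
finger_gap: 7.1
```

Call:
jog_arm(
  deltas="6 -2 0 0 0; 16 -4 0 0 0; 32 -9 0 0 0; 50 -13 0 0 0; 70 -19 0 0 0; 90 -24 0 0 0; 110 -29 0 0 0; 130 -35 0 0 0; 150 -40 0 0 0; 170 -46 0 0 0",
)

```text
clock: 23.4
eef_pos: [561.3, -22.1, 246.2]
eef_rot: [-3.142, -0.0, 1.277]
wrist_force: [-0.0, 0.5, -4.9]
finger_gap: 7.5
```

Call:
jog_arm(
  deltas="20 -5 0 0 0; 40 -11 0 0 0; 60 -16 0 0 0; 80 -21 0 0 0; 100 -27 0 0 0; 120 -32 0 0 0; 140 -37 0 0 0; 160 -43 0 0 0; 175 -47 0 0 0; 185 -49 0 0 0",
)

```text
clock: 24.65
eef_pos: [568.0, 168.8, 246.2]
eef_rot: [-3.142, 0.0, 1.277]
wrist_force: [-0.4, -0.0, -4.9]
finger_gap: 7.6
```

```bash
python3 look.py w13
python3 - <<'E'
from h import *
s=manip.read_state();print(s['wrist_force'],s['moment'])
for n in ("side","top"):
  p,d=optics.camera(n); cv2.imwrite(f"pics/{n}13.png",p[:,:,::-1]); np.save(n+"13.npy",d)
E
```

```text
24.65 [567.97412944 168.77012436 246.19983513] [-3.14153415e+00  4.03075555e-05  1.27726920e+00] 7.558382174232718
[ 0.56246686  1.62512323 -5.97739787] [0.2642989  0.23542977 0.08679704]
```

View pics/w13.png

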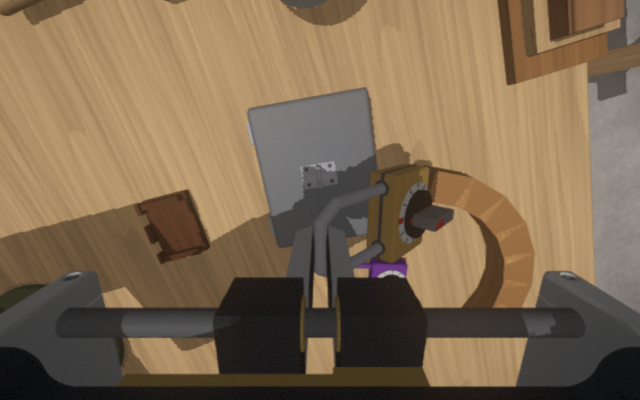

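View pics/side13.png

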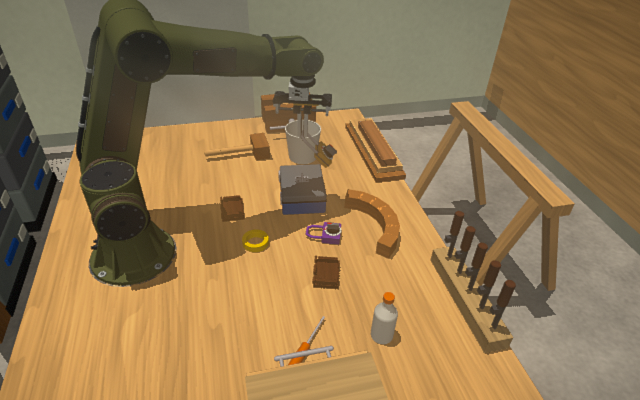

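View pics/top13.png

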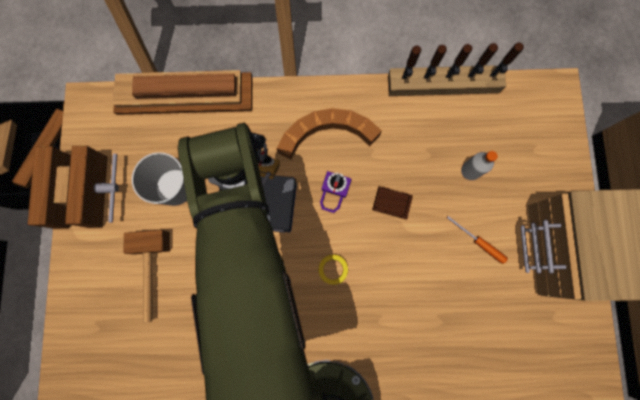

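Run:
```python
from h import *
import pickle
c=pickle.load(open("w13.pkl","rb"));d=np.load("w13.npy");P=cloud("wrist",d,c)
m=(P[...,2]>90)&(P[...,2]<112)&(np.hypot(P[...,0]-569,P[...,1]-175)<35);print(m.sum(),P[m].mean(0),P[m].min(0),P[m].max(0))
# lock body lowest points
m=(P[...,2]>112)&(np.hypot(P[...,0]-600,P[...,1]-165)<130); v,u=np.where(m&(np.arange(640)[None,:]>360)&(np.arange(400)[:,None]<265)); print(len(u),P[v,u].min(0),P[v,u].max(0))
C=np.array([pix("wrist",x,y,80,c) for x,y in [(248,108),(367,89)]]);print(C)
crop('pics/w13.png','pics/w13c.png',280,140,120,150,4)
# bow corners: lower bar points at z~268
for z in (265,270):print([pix("wrist",x,y,z,c).round(1) for x,y in [(321,215),(321,275)]])
```

```text
109 [569.15350132 179.42814652 100.81798679] [564.76585506 164.24635386  95.56853666] [573.19300078 191.83226741 105.31083191]
6253 [590.24372709 105.91999549 170.96908998] [678.57238753 246.60603802 435.00053216]
[[511.42461163 280.00232852  80.        ]
 [653.32897325 259.471605    80.        ]]
[array([574.5, 188.1, 265. ]), array([562. , 146.5, 265. ])]
[array([575. , 189.8, 270. ]), array([562.9, 149.4, 270. ])]
```

View pics/w13c.png

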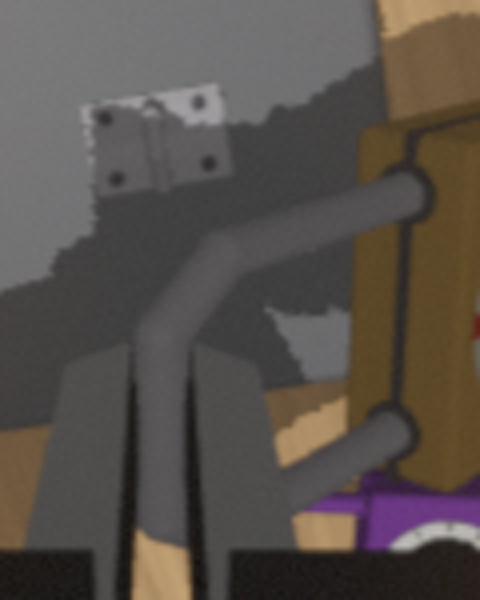

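Call:
jog_arm(
  deltas="3 0 0 0 0; 6 -1 0 0 0; 9 -1 0 0 0; 9 -1 0 0 0; 9 -1 0 0 0; 9 -1 0 0 0; 9 -1 0 0 0; 9 -1 0 0 0; 9 -1 0 0 0; 9 -1 0 0 0",
)

```text
clock: 26.05
eef_pos: [569.6, 176.7, 246.2]
eef_rot: [-3.142, -0.0, 1.277]
wrist_force: [0.0, -0.6, -4.6]
finger_gap: 7.3
```

```bash
python3 look.py w14
python3 - <<'E'
from h import *
import pickle
s=manip.read_state();print(s['wrist_force'],s['qd'].round(3))
c=pickle.load(open("w14.pkl","rb"));P=cloud("wrist",np.load("w14.npy"),c)
m=(P[...,2]>90)&(P[...,2]<112)&(np.hypot(P[...,0]-569,P[...,1]-175)<35);print(P[m].mean(0),(P[m].min(0)+P[m].max(0))/2)
m=(P[...,2]>250)&(P[...,2]<280); m[:,:314]=0;m[:,328:]=0;print(m.sum(),P[m].min(0),P[m].max(0))
p,d=optics.camera("side");cv2.imwrite("pics/side14.png",p[:,:,::-1])
crop('pics/side14.png','pics/side14c.png',250,80,120,150,4)
crop('pics/w14.png','pics/w14c.png',280,140,200,150,4)
E
```

```text
26.05 [569.62010817 176.70699918 246.23872875] [-3.14159213e+00 -7.61365398e-06  1.27680509e+00] 7.348090152913419
[ 0.57396151  0.07104322 -3.99075802] [-0.    -0.001 -0.001 -0.002 -0.003 -0.002]
[569.26279164 179.71129211 100.58166387] [569.07827129 178.06662763  98.68696776]
833 [560.64517612 152.43201585 256.3126444 ] [581.75731157 201.02837745 279.52905139]
```

View pics/side14c.png

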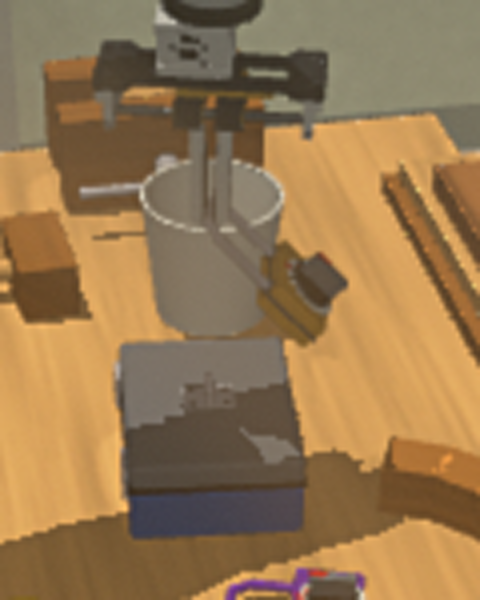

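View pics/w14c.png

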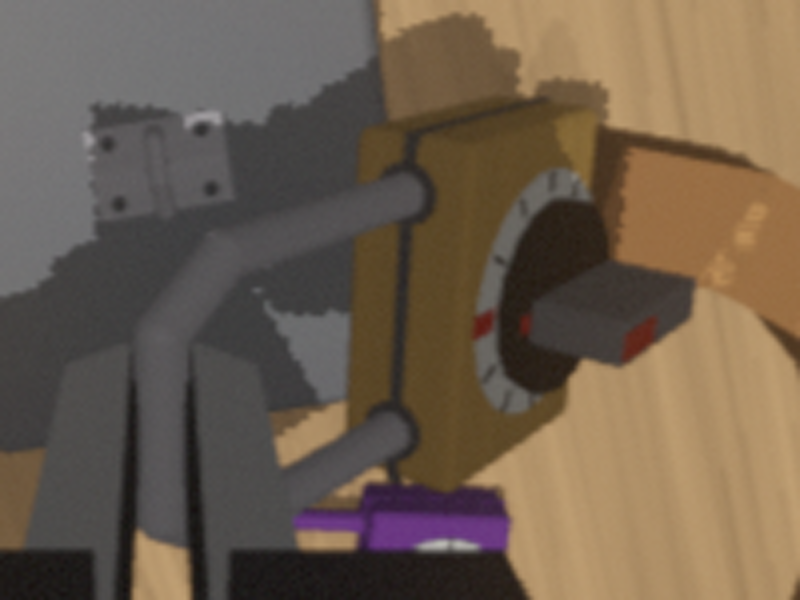

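Run:
```python
from h import *
import pickle
c=pickle.load(open("w14.pkl","rb"));P=cloud("wrist",np.load("w14.npy"),c)
a=np.median(P[185:190,379:383].reshape(-1,3),0);b=np.median(P[245:250,374:378].reshape(-1,3),0)
w=P[225:260,318:323].reshape(-1,3);w=w[(w[:,2]>255)&(w[:,2]<285)]
print(a,b,w.mean(0))
ctr=w.mean(0); ax=(b-a)/np.linalg.norm(b-a); m=(a+b)/2-ctr; print(np.linalg.norm(m-ax*(m@ax)),np.linalg.norm(a-b))
```

```text
[622.80273651 190.17441446 222.48787304] [606.92969534 141.56898835 222.42811906] [570.94036392 180.97131861 271.52392469]
67.55992824647946 51.13163847993002
```

```bash
python3 -c "
from h import *
print(workorder.sign_off()); s=manip.read_state(); print(s['clock'],s['eef_pos'],s['finger_gap'],s['wrist_force'])"
```

```text
the job is handed in; nothing more can be done
None
the job is handed in; nothing more can be done
```

The job is handed in. The padlock is unlocked, its shackle is pulled open, and the arm is holding it by the bow above the staple. It took about 26 s of the 72 s allowed.

**What I did**
- **Dial:** I turned it 90° clockwise until the red pointer was at the red mark.
- **Shackle:** I pulled it 23 mm until it hit the end stop, where the force rose to about 9 N and the bar stopped moving.
- **Lift and carry:** I tilted the lock out of the cradle by its bow and carried it to the case.

**Last checks before hand-in**
- **Position:** the bow is at about (570, 177) mm and the staple at about (569, 177–178) mm.
- **Clearance:** the bow bar is about 269 mm above the bench. The lowest part of the lock I could see was at about 171 mm, and the staple top is at 105 mm.
- **Hang:** friction in the grip holds the lock tilted at about 45°, so it is not hanging straight down. If it swung down it would still clear the staple by about 30 mm.
- **Other things on the bench:** none looked moved in the pictures after the carry.

**What failed or disagreed**
- **First dial grasp:** it closed on nothing. The fingertips were about 10 mm above the reported TCP, not 14 mm below it as stated. I corrected for the measured offset and the second grasp held.
- **Grip on the bow:** the finger opening read about 7.4 mm on the 9 mm bar, but the hold was steady.
- **Shackle opening:** the last camera estimate of bow to body was about 68–71 mm, against 72 mm when fully open. That is within a measurement error of a few mm, so I relied on the end stop I felt.

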